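# Clamp the tin carousel to its turntable

### The job

The tin carousel stands loose and off centre on the turntable's flanged hub. Swing the hinged half of the clamp ring round the two flanges until it has pushed the carousel's foot fully home, then swing the hook latch in over the ring's lug until it draws the clamp firmly tight, stopping by feel before the thin tin foot is crushed. Let go, and leave the other toys where they are.

Things in the scene. Friction and masses are not known exactly. Their poses are not given: they have to be found in the camera images.
- stand: brass turntable stand, fixed, placed anew each time: base 170 mm across, 18 mm high, hub with a 47 mm flange (top at 46 mm) and the fixed half of the clamp ring (outer radius 39, 36 to 57 mm high) on its +x side. Origin: counter height, under the hub axis; z up. In its frame: hinge pin of the moving half at x 0, y +50 mm; pivot of the hook latch at x +16, y -62 mm
- carousel: loose tin carousel, 75 mm tall, 66 mm across its canopy, 0.2 to 0.4 kg, on a round foot flange 50 mm across, 7 mm thick. Origin: centre of the foot's underside. It starts upright on the hub flange, 3 to 6 mm off centre to the stand's -x side; fully home it is centred on the hub against two shoes of the fixed half
- jaw: moving half of the brass ring. Origin: on the hinge axis, counter height; shut, its axes are parallel to the stand's. It opens clockwise seen from above, to the stand's -x side; starts 0.9 to 1.45 rad open; stays where left (drag 1 N at its post). It meets the foot at 0.06 to 0.12 rad, pushes it home and stops solidly within 0.02 rad of shut: 5 to 7 N on its post suffices
- jaw_post (a point): mid grip of the upright round steel post on the moving half: 12 mm thick, free from 56 to 100 mm above the counter; this point is 85 mm up, 68 mm from the hinge axis, and with the jaw shut at x -64, y +26 mm in the stand's frame. To close the jaw push it from outside along its arc (counter-clockwise from above)
- latch (a joint): angle of the hook latch, rad: 0 when its arm points along the stand's -x, positive = open, swung towards the stand's -y (counter-clockwise from above); starts at 1.0 to 1.4, limits -0.6 to 1.45. Closing (falling), its nose, 40 mm from the pivot, rides up a screw-set wedge on the jaw's lug and draws the jaw in. The screw differs unseen: it bites between about +0.55 and -0.2, and is tight 0.1 to 0.25 further in
- latch_post (a point): mid grip of the upright round steel post on the latch arm: 12 mm thick, free from 66 to 102 mm above the counter; this point is 85 mm up, 65 mm from the pivot. Push it inwards along its arc: drag 2 N at first, then rising 0.5 to 1.5 N per mm as the wedge bites. 7.5 to 8.5 N along the arc is properly tight, under 6 N too loose, over 10 N too tight, 13 N crushes the foot. It holds when let go
- latch_pivot (a point): pivot axis of the latch, at the height of its arm (63 mm)
- horse: bystander: cream tin horse on a 110 by 45 mm base, 120 mm tall; origin under its middle; leave it
- airplane: bystander: chrome tin airplane, 145 mm long, 170 mm span; origin under its middle; leave it
- key_block: bystander: wooden block 70 by 45 by 35 mm with a brass key standing in it (75 mm tall in all), beyond the stand; leave it
- dome: bystander: glass dome lid on a wooden ring, 132 mm across, 148 mm tall; leave it
- drum: bystander: tin drum 56 mm across, 40 mm tall, beyond the stand; leave it
- wind_key: bystander: brass winding key lying flat, 30 mm long, left of the stand; leave it
- car: bystander: tin car 90 mm long, 40 mm tall; leave it
Mind the look-alikes: they are no part of the job. Several things have the shape of the stand; the one meant has the colours described above.

How it is judged:
On the way:
1. the hinged half is home round both flanges (within 0.06 rad of shut) while the latch is still open (angle between the x axis of jaw and the x axis of stand, either way round below 0.06 rad and value of joint latch above 0.75 rad), for 0.2 s.
At the end, for the whole second after the job is handed in: The clamp, with nothing touching it, presses the carousel's foot with 12 to 46 N; the hinged half is within 0.08 rad of shut; the hook is in over the lug (latch below 0.6 rad); the carousel stands upright (within 0.06 rad), at rest, centred on the hub within 2.5 mm (contact force between jaw and carousel between 12 and 46 N and value of joint latch below 0.6 rad and angle between the x axis of jaw and the x axis of stand, either way round below 0.08 rad and horizontal distance between carousel and stand below 0.0025 m and angle between carousel's own z axis and vertical below 0.06 rad and linear speed of carousel below 0.02 m/s).
It fails at once if the clamp presses on the tin foot with more than 75 N (contact force between jaw and carousel above 75 N).
It fails at once if the carousel is tipped more than 0.15 rad (angle between carousel's own z axis and vertical above 0.15 rad).
It fails at once if another toy is moved more than 20 mm (distance of any of horse, airplane, key_block, dome, drum, wind_key, car from where it was at the start of the episode above 0.02 m).
It also fails if it takes over 67 s, if anything falls off the work surface, if the arm or the gripper's body presses on something with over 40 N, if the wrist force passes 120 N, or if a joint passes its speed limit or range.

### The arm

A 6-joint arm with a two-finger parallel gripper is mounted at the origin on the work surface. World frame = base frame: x ahead of the robot, y to its left, z up, the work surface at z = 0. Lengths are in m, angles in rad, forces in N, time in s.
With the tool pointing down it reaches from about 0.375 to 0.9 m from the base axis. Payload 3.1 kg.
Tool frame: the origin (TCP) lies between the finger pads; the fingertips stand 22 mm ahead of it and the grasp point (between the pads) lies 3 mm ahead of it; z points along the fingers, y is the line along which they close (so a half turn about z gives the same grasp; the last joint's range is limited). The gripper opens to 87 mm and grips with 3 to 60 N. Pads are 19 mm wide; open, the fingers measure 117 mm over their backs; the gripper's body (75 mm by 190 mm) begins 51 mm behind the grasp point.
Start: joints at [-1.387, 0.527, 1.433, -0, 1.181, -0.178], TCP at [0.221, -0.585, 0.245] pointing down, gripper open.
Joint ranges: [-3.08, 3.08], [-0.75, 2.2], [0.22, 2.44], [-1.43, 4.57], [0, 2.65], [-2.85, 2.85]. Speed limits (rad/s): [2.79, 2.79, 3.14, 3.14, 3.14, 3.14].

### API

Orientations are given as a unit quaternion [x, y, z, w].
In Python, from rig import get_obs, camera, get_calibration, hand_in, cut_out gives the robot as it stands.
- The arm moves only by the shell command python3 -m inch 'ROWS' [OPENING] [FORCE]. ROWS is JSON, one flat list of numbers, 6 for each row, row after row: the shift along the tool's x, y, z scaled (see below), then the turn, a rotation vector about the tool's x, y, z scaled (see below). A call has 1 to 20 rows; each row is the pose to reach, as a shift and turn from the pose commanded when the call began, along the tool's axes at that moment; what a row does not reach only later rows make up. The controller multiplies each number of a shift by 0.08 m and each number of a turn by 90 degrees. A row lasts 1/12 s, in which the tool goes at most 41.7 mm and 7.16 degrees, less where a joint would pass 70% of its speed; a pose out of reach is approached as far as the arm can. A call with a number of a shift or a turn outside -1 to 1 is refused whole. A call with a gripper value outside its range is refused whole. OPENING is the finger opening in mm, from 0 to 87, set as the call begins (- or left out, the last holds). The fingers move at their own pace and stop on an object; FORCE is the grip in N (left out, the last holds). Time passes only in rows, so rows that repeat a pose let the fingers close. It gives the time, the measured TCP pose, the force, the opening and the grip force at its end, in the units of the state.
- get_obs(): the state, without advancing time (a new reading comes with each control period).
- camera(name): name is "side" or "top" or "wrist"; returns the picture (400x640x3 uint8, red, green, blue); there is no depth.
- get_calibration(name): a dict with "vertical_fov" (degrees; the focal length in pixels is half the picture's height over the tangent of half this angle, whatever the lens; pixels are square), "cx", "cy" (the principal point, pixels), "T" (4x4, takes a point from camera to world coordinates). Camera axes: x right, y down, z forward; pixel columns grow to the right and rows downward; lengths in m; the calibration is good to about 2 mm. A picture is of the moment at which its call begins: read the wrist's pose just before it. get_calibration takes no time and is no camera call; for the wrist camera it gives the pose at the moment of the call.
- hand_in(): hands the job in; it is judged then, once.
Trained networks look in the newest picture that a camera, given by its name, has taken for a name from the list of things; names that differ only in an ending like _2 or _b are one class to them, and where a whole thing is asked for, a point or a joint stands for the part that bears it (a point fixed in the world has none). Each returns a list of dicts, best first, with "conf" (0 to 1); they miss things now and then, are a little off and sometimes report something else, mostly with a low value. They report only what shows in the picture. A call takes as long as a camera call. They do not tell look-alikes from the thing itself.
- cut_out(camera, thing): "region" (400x640 bool, what is visible of it) and "bbox" ([left, top, right, bottom] in pixels, round what is visible of it).
The state is a dict: "time": time; "q": joint angles; "joint_velocities": joint speeds; "joint_torque": joint torques, N m; "position": TCP position; "tool_rot": TCP orientation; "ft_force": force on the tool from outside, world axes, zero at the start; "moment": the same for the moment, N m; "grip_width": finger opening in m; "grip_force": force on a finger pad.
Only numpy, scipy, OpenCV 4.12 (cv2) and the standard library are available. Lean on these libraries where they do the work, as an engineer would, in place of code of your own. Each camera call takes 0.05 s, during which the arm holds its last target. There are 200 camera calls.

## Working session

There is one attempt and no reset: what is moved stays moved. The work goes in short steps, Python scripts to look and compute and a shell command to move; the robot and the scene stay as the last step left them, time stands still between calls to the robot, and variables do not carry over. Pictures are saved under pics/ and viewed, at most 10 in all, crops included, and the job is handed in when it is done.

```bash
mkdir -p pics
cat > h.py <<'E'
import numpy as np,cv2
from rig import get_obs,camera,get_calibration,hand_in,cut_out
from scipy.spatial.transform import Rotation as R
def K(n):
    c=get_calibration(n);f=200/np.tan(np.radians(c["vertical_fov"])/2);return f,c["cx"],c["cy"],np.array(c["T"])
def back(cal,u,v,z):
    f,cx,cy,T=cal;d=T[:3,:3]@np.array([(u-cx)/f,(v-cy)/f,1]);o=T[:3,3];return o+d*(z-o[2])/d[2]
def proj(cal,p):
    f,cx,cy,T=cal;q=T[:3,:3].T@(np.array(p)-T[:3,3]);return np.array([f*q[0]/q[2]+cx,f*q[1]/q[2]+cy])
def save(n,im): cv2.imwrite("pics/"+n,im[:,:,::-1])
E
python3 - <<'E'
from h import *
for n in("top","side"):
    im=camera(n);save(n+"0.png",im);c=K(n);print(n,c[0],np.round(c[3],3).tolist())
    for t in("stand","carousel","jaw","jaw_post","latch","latch_post"):
        print(t,[(round(d["conf"],2),[int(x) for x in d["bbox"]]) for d in cut_out(n,t)][:4])
o=get_obs();print(o["time"],o["position"],R.from_quat(o["tool_rot"]).as_matrix().round(3).tolist(),o["ft_force"])
E
```

```text
top 480.22342513346393 [[-0.004, -0.995, 0.101, 0.361], [-1.0, 0.006, 0.014, -0.005], [-0.014, -0.101, -0.995, 1.267], [0.0, 0.0, 0.0, 1.0]]
stand [(0.56, [295, 132, 389, 208])]
carousel [(0.73, [322, 144, 351, 170])]
jaw [(0.73, [403, 228, 458, 263]), (0.57, [295, 159, 341, 207])]
jaw_post [(0.75, [405, 233, 456, 261]), (0.64, [297, 163, 341, 204])]
latch [(0.68, [449, 222, 461, 251]), (0.67, [354, 147, 387, 164])]
latch_post [(0.57, [355, 145, 386, 161]), (0.55, [449, 222, 460, 253])]
side 505.65598023619674 [[0.905, -0.234, 0.355, -0.077], [-0.425, -0.469, 0.774, -1.229], [-0.015, -0.852, -0.524, 0.912], [0.0, 0.0, 0.0, 1.0]]
stand [(0.97, [307, 245, 365, 290]), (0.88, [227, 278, 294, 330]), (0.74, [340, 188, 380, 228]), (0.28, [423, 230, 440, 249])]
carousel [(0.69, [345, 180, 365, 203])]
jaw [(0.67, [225, 281, 281, 317])]
jaw_post [(0.76, [228, 279, 282, 316])]
latch [(0.64, [255, 299, 278, 312]), (0.58, [371, 203, 373, 214]), (0.49, [339, 261, 352, 274])]
latch_post [(0.81, [255, 298, 281, 314]), (0.57, [336, 261, 357, 272]), (0.43, [369, 200, 377, 219])]
0.7 [ 0.22124564 -0.5845076   0.24454842] [[0.935, 0.354, 0.0], [0.354, -0.935, 0.0], [0.0, -0.0, -1.0]] [ 0.64170722  0.00736406 -0.52552435]
```

View pics/top0.png

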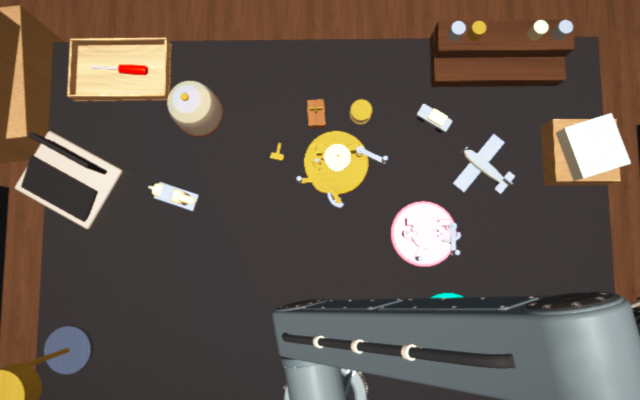

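View pics/side0.png

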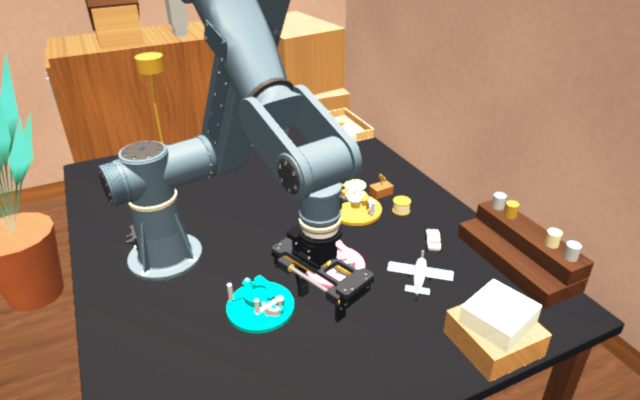

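Candidates for the stand are the brass one at top (336,163), pink (424,233) and teal (447,296, partly hidden by the arm). Brass is the one meant and it carries the carousel. Next I crop it close.

Run:
```python
from h import *
im=camera("top");a=im[115:225,265:405];save("crop1.png",cv2.resize(a,None,fx=5.4,fy=5.4,interpolation=cv2.INTER_CUBIC))
c=K("top")
hsv=cv2.cvtColor(im,cv2.COLOR_RGB2HSV);m=((hsv[...,0]>18)&(hsv[...,0]<32)&(hsv[...,1]>150)&(hsv[...,2]>100)).astype(np.uint8)
n,l,s,ce=cv2.connectedComponentsWithStats(m);k=l[180,325] or l[160,315];print(s[k])
pts=np.argwhere(l==k)[:,::-1].astype(np.float32);hull=cv2.convexHull(pts)[:,0];W=np.array([back(c,u,v,.018)[:2] for u,v in hull])
from scipy.optimize import least_squares
r=least_squares(lambda p:np.hypot(*(W-p[:2]).T)-p[2],[W[:,0].mean(),W[:,1].mean(),.085],loss="soft_l1",f_scale=.002);print(r.x)
```

```text
[ 302  131   67   72 2546]
[ 0.59755876 -0.03063124  0.08734819]
```

View pics/crop1.png

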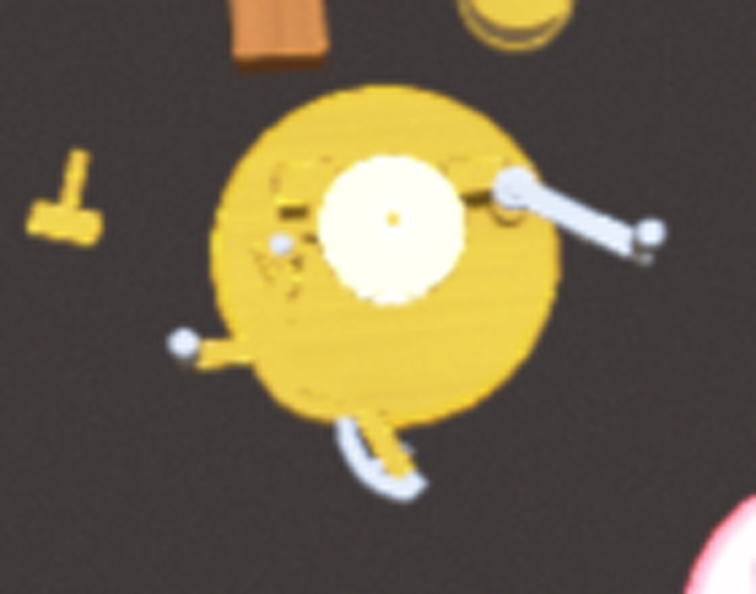

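The crop shows the brass stand: hinge pin at (317,160), latch pivot at (360.4,149.8), jaw post top at (299,178.5), latch post top at (385.4,158), and the white canopy over the hub.

```bash
cat > geo.py <<'E'
from h import *
E
python3 - <<'E'
from h import *
c=K("top")
H=back(c,317,160,.062);P=back(c,360.4,149.8,.07);J=back(c,299.1,178.5,.1);L=back(c,385.4,158,.102)
for n,p in zip("HPJL",(H,P,J,L)):print(n,p.round(4))
v=(P-H)[:2];ref=np.array([16,-112]);yaw=np.arctan2(v[1],v[0])-np.arctan2(ref[1],ref[0]);print("HP",np.linalg.norm(v),"exp .1131 yaw",yaw)
Rm=R.from_euler("z",yaw).as_matrix()[:2,:2]
print("centre from H",H[:2]-Rm@[0,.05],"from P",P[:2]-Rm@[.016,-.062])
v=(J-H)[:2];a=np.arctan2(v[1],v[0])-yaw-np.arctan2(-24,-64);print("jaw r",np.linalg.norm(v),"ang",a)
v=(L-P)[:2];a=np.arctan2(v[1],v[0])-yaw-np.pi;print("latch r",np.linalg.norm(v),"ang",(a+np.pi)%(2*np.pi)-np.pi)
E
```

```text
H [0.5985 0.0164 0.062 ]
P [ 0.6224 -0.0937  0.07  ]
J [0.5452 0.0599 0.1   ]
L [ 0.5944 -0.1525  0.102 ]
HP 0.11270817540759141 exp .1131 yaw 0.071525066647524
centre from H [ 0.60206332 -0.03344438] from P [ 0.60197247 -0.03302521]
jaw r 0.06881905841106128 ang 5.168433979798473
latch r 0.06504238059182317 ang 1.0555798715480114
```

```bash
M='[1,-0.9,0,0,0,0,1,-0.9,0,0,0,0,1,-0.9,0,0,0,0]'
python3 -m inch '[1,-0.9,0,0,0,0,1,-0.9,0,0,0,0,1,-0.9,0,0,0,0,1,-0.9,0,0,0,0]' 0 40
```

```text
time: 1.08
position: [0.2722, -0.4831, 0.2443]
tool_rot: [0.983, 0.182, 0.0, -0.003]
ft_force: [0.1, 1.0, -0.5]
grip_width: 0.0677
grip_force: 0.0
```

```bash
python3 -m inch '[1,-0.9,0,0,0,0,1,-0.9,0,0,0,0,1,-0.9,0,0,0,0,1,-0.9,0,0,0,0]' >/dev/null
python3 -m inch '[1,-0.9,0,0,0,0,1,-0.9,0,0,0,0,1,-0.9,0,0,0,0,1,-0.9,0,0,0,0]' >/dev/null
python3 -m inch '[1,-0.9,0,0,0,0,1,-0.9,0,0,0,0,1,-0.9,0,0,0,0,1,-0.9,0,0,0,0]' >/dev/null
python3 -m inch '[1,-0.9,0,0,0,0,1,-0.9,0,0,0,0,1,-0.9,0,0,0,0,1,-0.9,0,0,0,0]' >/dev/null
python3 -m inch '[1,-0.9,0,0,0,0,1,-0.9,0,0,0,0,1,-0.9,0,0,0,0,1,-0.9,0,0,0,0]'
python3 -m inch '[0,0,0,0,0,-0.33,0,0,0,0,0,-0.33,0,0,0,0,0,-0.33,0,0,0,0,0,-0.33,0,0,0,0,0,-0.33,0,0,0,0,0,-0.33,0,0,0,0,0,-0.33,0,0,0,0,0,-0.33]'
```

```text
time: 2.75
position: [0.5201, -0.0096, 0.2448]
tool_rot: [0.983, 0.181, 0.002, 0.0]
ft_force: [0.0, -0.1, -0.4]
grip_width: 0.0003
grip_force: 0.0
time: 3.42
position: [0.5174, -0.0115, 0.2446]
tool_rot: [0.905, 0.425, 0.0, 0.0]
ft_force: [-0.7, 0.0, 0.7]
grip_width: 0.0006
grip_force: 0.0
```

```bash
cat > plan.py <<'E'
from h import *
def step(cur,psi,tgt,psi2):
    "numbers for move from (cur,psi deg) to (tgt,psi2): tool down"
    a=np.radians(psi);x=np.array([np.cos(a),np.sin(a),0]);y=np.array([np.sin(a),-np.cos(a),0]);d=np.array(tgt)-cur
    return np.round([d@x/.08,d@y/.08,-d[2]/.08,0,0,-(psi2-psi)/90],3).tolist()
def now():
    o=get_obs();m=R.from_quat(o["tool_rot"]).as_matrix();return np.array(o["position"]),np.degrees(np.arctan2(m[1,0],m[0,0]))
E
python3 - <<'E'
from plan import *
c=K("wrist");im=camera("wrist");save("w0.png",im)
for n,p in dict(hub=(.602,-.033,.121),jp=(.5459,.0595,.1),lp=(.5944,-.1525,.102),H=(.5985,.0164,.062),P=(.6224,-.0937,.07)).items(): print(n,proj(c,p).round(0))
p,psi=now();print(p,psi,step(p,psi,(.565,.085,.2),50))
E
```

```text
hub [416. 150.]
jp [286. 104.]
lp [479. 254.]
H [363. 103.]
P [455. 179.]
[ 0.51732609 -0.01123704  0.24457162] 50.31626653316982 [1.306, -0.31, 0.557, 0.0, 0.0, 0.004]
```

View pics/w0.png

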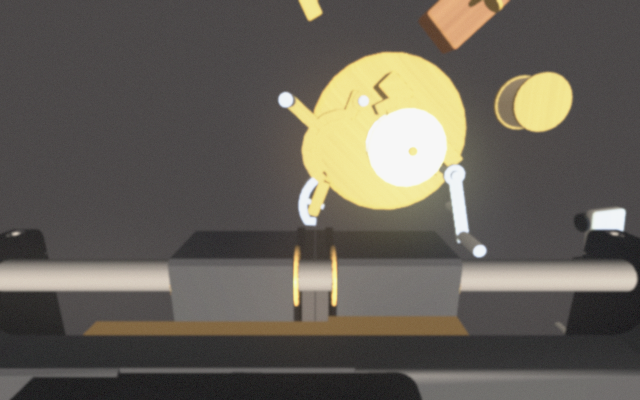

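The wrist view confirms the geometry: jaw post top at (286,100), latch post at (479,251) and pivot at (455,174), all within about 4 px of prediction. Next I go behind the jaw post and descend.

```bash
python3 -m inch '[0.67,-0.15,0,0,0,0,0.67,-0.15,0,0,0,0,0.67,-0.15,0,0,0,0,0.67,-0.15,0,0,0,0]' >/dev/null
python3 -m inch '[0.68,-0.15,0,0,0,0,0.68,-0.15,0,0,0,0,0.68,-0.15,0,0,0,0,0.68,-0.15,0,0,0,0]' >/dev/null
python3 -m inch '[0,0,0.5,0,0,0,0,0,0.95,0,0,0,0,0,0.95,0,0,0,0,0,0.95,0,0,0]' 
python3 -m inch '[0,0,0.5,0,0,0,0,0,0.95,0,0,0,0,0,0.95,0,0,0,0,0,0.95,0,0,0,0,0,0.95,0,0,0,0,0,0.95,0,0,0]'
python3 - <<'E'
from plan import *
H=np.array([.599,.0165]);yaw=.0715
p,psi=now();print(p,psi)
# waypoints: face offset s behind the post
for a in (-1.115,-.9,-.7,-.5,-.3,-.15,-.08,0):
    ph=yaw-2.783+a;post=H+.068*np.array([np.cos(ph),np.sin(ph)]);t=np.array([-np.sin(ph),np.cos(ph)])
    hd=np.degrees(np.arctan2(-t[1],-t[0]));q=post-t*.0165
    print(a,post.round(4),step(p,psi,(*q,.093),hd))
E
```

```text
time: 4.47
position: [0.5654, 0.0869, 0.1671]
tool_rot: [0.905, 0.426, -0.003, -0.001]
ft_force: [0.7, 0.4, 0.6]
grip_width: 0.0005
grip_force: 0.0
time: 4.97
position: [0.5699, 0.0877, 0.0959]
tool_rot: [0.905, 0.426, 0.003, 0.001]
ft_force: [-0.1, 0.1, -0.5]
grip_width: 0.0005
grip_force: 0.0
[0.56986892 0.0877335  0.09589208] 50.42493159937729
-1.115 [0.5463 0.0595] [-0.253, -0.003, 0.036, 0.0, 0.0, -0.004]
-0.9 [0.5384 0.0473] [-0.439, -0.027, 0.036, 0.0, 0.0, -0.141]
-0.7 [0.5335 0.0346] [-0.613, -0.012, 0.036, 0.0, 0.0, -0.268]
-0.5 [0.5312 0.0212] [-0.781, 0.037, 0.036, 0.0, 0.0, -0.395]
-0.3 [0.5316 0.0077] [-0.936, 0.118, 0.036, 0.0, 0.0, -0.523]
-0.15 [ 0.5336 -0.0023] [-1.039, 0.198, 0.036, 0.0, 0.0, -0.618]
-0.08 [ 0.5351 -0.0068] [-1.083, 0.24, 0.036, 0.0, 0.0, -0.663]
0 [ 0.5372 -0.0119] [-1.13, 0.293, 0.036, 0.0, 0.0, -0.714]
```

```bash
python3 -m inch '[-0.12,0,0,0,0,0,-0.25,0,0,0,0,0,-0.31,-0.01,0,0,0,-0.05,-0.37,-0.02,0,0,0,-0.09,-0.44,-0.025,0,0,0,-0.14,-0.5,-0.02,0,0,0,-0.18,-0.555,-0.017,0,0,0,-0.225,-0.61,-0.012,0,0,0,-0.27,-0.67,0.005,0,0,0,-0.31,-0.725,0.02,0,0,0,-0.355,-0.78,0.037,0,0,0,-0.395,-0.78,0.037,0,0,0,-0.395,-0.78,0.037,0,0,0,-0.395]'
python3 - <<'E'
from plan import *
p,psi=now();print(p,psi,get_obs()["ft_force"])
im=camera("top");c=K("top");save("t2.png",cv2.resize(im[115:225,265:405],None,fx=5,fy=5))
H=np.array([.599,.0165]);yaw=.0715
for a in (-.5,-.4,-.3,-.2,-.15,-.08,-.04,0,.04):
    ph=yaw-2.783+a;post=H+.068*np.array([np.cos(ph),np.sin(ph)]);t=np.array([-np.sin(ph),np.cos(ph)])
    hd=np.degrees(np.arctan2(-t[1],-t[0]));q=post-t*.0165
    print(a,step(p,psi,(*q,p[2]),hd))
E
```

```text
time: 6.05
position: [0.5296, 0.0374, 0.0933]
tool_rot: [0.732, 0.681, 0.0, 0.0]
ft_force: [-0.7, 0.4, 0.3]
grip_width: 0.0003
grip_force: 0.0
[0.52957501 0.0373649  0.09333015] 85.83532199074479 [-0.66118513  0.3864264   0.3417567 ]
-0.5 [0.007, 0.034, -0.0, 0.0, 0.0, -0.002]
-0.4 [-0.079, 0.018, -0.0, 0.0, 0.0, -0.065]
-0.3 [-0.166, 0.01, -0.0, 0.0, 0.0, -0.129]
-0.2 [-0.254, 0.012, -0.0, 0.0, 0.0, -0.193]
-0.15 [-0.297, 0.016, -0.0, 0.0, 0.0, -0.225]
-0.08 [-0.358, 0.025, -0.0, 0.0, 0.0, -0.269]
-0.04 [-0.392, 0.032, -0.0, 0.0, 0.0, -0.295]
0 [-0.426, 0.04, -0.0, 0.0, 0.0, -0.32]
0.04 [-0.46, 0.05, -0.0, 0.0, 0.0, -0.346]
```

View pics/t2.png

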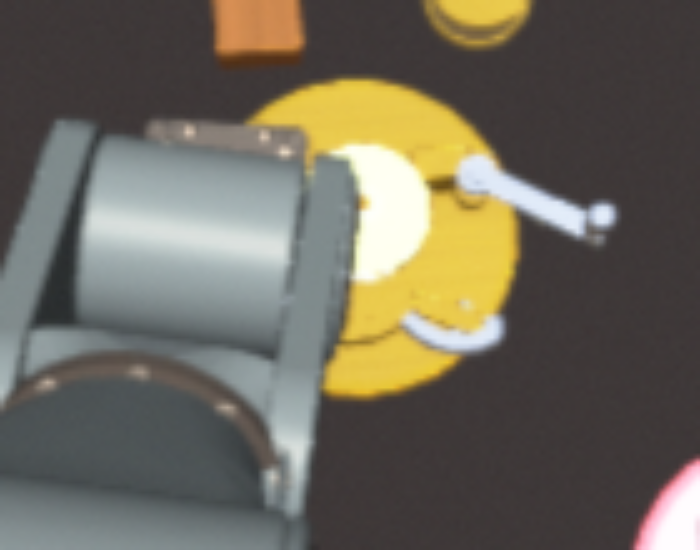

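The jaw is swinging in: its lug and steel arc are now at crop (455,330), and the latch is still open. I continue in small steps and watch the force.

```bash
python3 -m inch '[-0.04,0.01,0,0,0,-0.03,-0.08,0.01,0,0,0,-0.065,-0.12,0.01,0,0,0,-0.1,-0.166,0.01,0,0,0,-0.13,-0.21,0.01,0,0,0,-0.16,-0.254,0.012,0,0,0,-0.19,-0.297,0.016,0,0,0,-0.225,-0.32,0.02,0,0,0,-0.24,-0.32,0.02,0,0,0,-0.24,-0.32,0.02,0,0,0,-0.24]'
python3 - <<'E'
from plan import *
p,psi=now();print(p,psi,get_obs()["ft_force"])
E
python3 -m inch '[-0.02,0,0,0,0,-0.015,-0.04,0,0,0,0,-0.03,-0.04,0,0,0,0,-0.03]'
```

```text
time: 6.93
position: [0.5296, 0.0124, 0.0927]
tool_rot: [0.591, 0.806, -0.0, -0.0]
ft_force: [-0.9, 0.1, 0.5]
grip_width: 0.0008
grip_force: 0.0
[0.52964617 0.01240329 0.09266832] 107.5008990573101 [-0.93494616  0.14907732  0.47169111]
time: 7.18
position: [0.5304, 0.0095, 0.0925]
tool_rot: [0.572, 0.82, -0.0, -0.0]
ft_force: [-1.0, -0.3, -0.5]
grip_width: 0.0002
grip_force: 0.3
```

```bash
for i in 1; do
python3 -m inch '[-0.02,0,0,0,0,-0.015,-0.03,0,0,0,0,-0.02,-0.03,0,0,0,0,-0.02]' | sed -n '2p;4p'
python3 -m inch '[-0.02,0,0,0,0,-0.015,-0.03,0,0,0,0,-0.02,-0.03,0,0,0,0,-0.02]'| sed -n '2p;4p'
done
python3 - <<'E'
from plan import *
p,psi=now();print(p,psi)
im=camera("top");save("t3.png",cv2.resize(im[115:225,265:405],None,fx=5,fy=5))
E
```

```text
position: [0.5307, 0.0075, 0.0925]
ft_force: [-2.5, 1.6, 1.0]
position: [0.5316, 0.0051, 0.0923]
ft_force: [-2.9, 0.7, -0.2]
[0.53161433 0.00507769 0.09229883] 113.8382552126852
```

```bash
python3 -m inch '[-0.015,0,0,0,0,0,-0.02,0,0,0,0,0,-0.02,0,0,0,0,0]' | sed -n '2p;4p'
python3 -m inch '[-0.015,0,0,0,0,0,-0.02,0,0,0,0,0,-0.02,0,0,0,0,0]' | sed -n '2p;4p'
python3 -m inch '[-0.015,0,0,0,0,0,-0.02,0,0,0,0,0,-0.02,0,0,0,0,0]' | sed -n '2p;4p'
```

```text
position: [0.5322, 0.0037, 0.0923]
ft_force: [-3.6, 3.0, 0.9]
position: [0.5326, 0.0027, 0.0923]
ft_force: [-3.7, 4.7, 1.9]
position: [0.5326, 0.0024, 0.0923]
ft_force: [-5.0, 8.4, 1.9]
```

Force is about 9 N and motion has stalled at the predicted shut position, so I retract and look.

```bash
python3 -m inch '[0.2,0,0,0,0,0,0.3,0,0,0,0,0,0.3,0,-0.5,0,0,0,0.3,0,-0.95,0,0,0,0.3,0,-0.95,0,0,0,0.3,0,-0.95,0,0,0]' | sed -n '1,4p'
python3 - <<'E'
from plan import *
p,psi=now();print(p,psi)
im=camera("top");save("t4.png",cv2.resize(im[115:225,265:405],None,fx=5,fy=5))
mid=(.56,-.16,p[2])
print(step(p,psi,(.626,-.1675,p[2]),154.6))
E
```

```text
time: 8.98
position: [0.528, 0.0217, 0.171]
tool_rot: [0.545, 0.838, 0.002, 0.004]
ft_force: [-0.9, -0.2, -0.0]
[0.52800572 0.02168614 0.17104366] 113.90081614082798
[-2.658, 0.162, -0.0, 0.0, 0.0, -0.452]
```

View pics/t4.png

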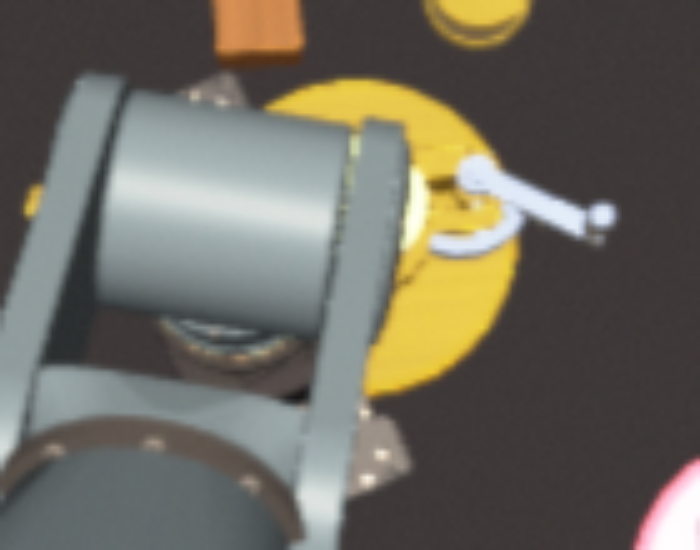

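The jaw is shut against the hub, with its steel arc now under the latch pivot at crop (480,235). The latch is unmoved, so I go round to its outside.

```bash
python3 -m inch '[-0.89,0.055,-0.1,0,0,0,-0.89,0.055,-0.1,0,0,0,-0.89,0.055,-0.1,0,0,0]' >/dev/null
python3 -m inch '[-0.89,0.055,0,0,0,0,-0.89,0.055,0,0,0,0,-0.89,0.055,0,0,0,0]' >/dev/null
python3 -m inch '[-0.89,0.055,0,0,0,0,-0.89,0.055,0,0,0,0,-0.89,0.055,0,0,0,0]' >/dev/null
python3 -m inch '[0,0,0,0,0,-0.45,0,0,0,0,0,-0.45,0,0,0,0,0,-0.45,0,0,0,0,0,-0.45,0,0,0,0,0,-0.45,0,0,0,0,0,-0.45,0,0,0,0,0,-0.45,0,0,0,0,0,-0.45]'
python3 - <<'E'
from plan import *
p,psi=now();print(p,psi,get_obs()["q"])
im=camera("wrist");c=K("wrist");save("w1.png",im)
for n,q in dict(lp=(.5944,-.1525,.102),P=(.6224,-.0937,.07),hub=(.602,-.033,.121)).items(): print(n,proj(c,q).round(0))
E
```

```text
time: 10.45
position: [0.6226, -0.1669, 0.1753]
tool_rot: [0.223, 0.975, 0.0, -0.001]
ft_force: [-0.3, -0.5, -0.7]
grip_width: 0.0002
grip_force: 0.0
[ 0.6226137  -0.16686129  0.17533456] 154.25604592447738 [-4.34947228e-01  6.33309001e-01  1.44252431e+00  8.40408899e-05
  1.06797286e+00 -1.55646733e+00]
lp [315. 169.]
P [404. 160.]
hub [517.  94.]
```

View pics/w1.png

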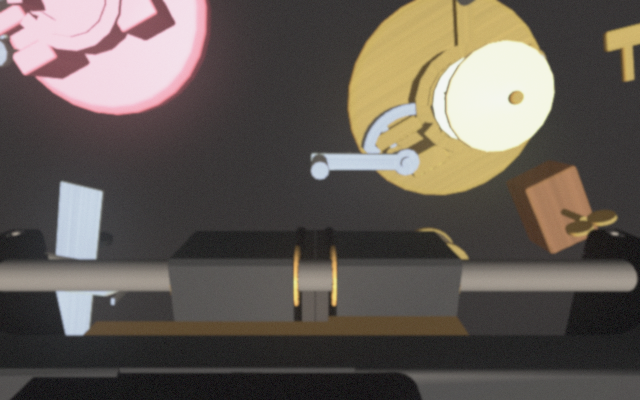

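The wrist view shows the latch post at (320,168) and the pivot at (408,160), within 5 px of prediction. The finger pair sits behind the post, so I descend.

```bash
python3 -m inch '[0,0,0.5,0,0,0,0,0,1,0,0,0,0,0,1,0,0,0,0,0,1,0,0,0,0,0,1,0,0,0]' | sed -n '2p;4p'
cat > avg.py <<'E'
from plan import *
P=np.array([.6215,-.0935]);yaw=.0715
def avg(n=6):
    F=[];Q=[]
    for _ in range(n): camera("top");o=get_obs();F.append(o["ft_force"]);Q.append(o["position"])
    return np.mean(F,0),np.std(F,0),np.mean(Q,0)
def tgt(l,off=.0165):
    ph=yaw+np.pi+l;d=np.array([np.sin(ph),-np.cos(ph)]);return P+.065*np.array([np.cos(ph),np.sin(ph)])-d*off,np.degrees(np.arctan2(d[1],d[0])),d
E
python3 - <<'E'
from avg import *
f,s,q=avg();print(f.round(2),s.round(2),q);p,psi=now();p=q;np.save("tare.npy",f)
for l in(1.056,.95,.85,.75,.65,.6,.5,.4):
    t,h,d=tgt(l);print(l,step(p,psi,(*t,p[2]),h))
E
```

```text
position: [0.6242, -0.1679, 0.0978]
ft_force: [0.4, -0.7, 0.5]
[0.09 0.23 0.11] [0.44 0.57 0.52] [ 0.6248977  -0.16825303  0.09927438]
1.056 [0.233, 0.012, -0.0, 0.0, 0.0, -0.003]
0.95 [0.32, -0.005, -0.0, 0.0, 0.0, 0.065]
0.85 [0.403, -0.013, -0.0, 0.0, 0.0, 0.129]
0.75 [0.487, -0.013, -0.0, 0.0, 0.0, 0.192]
0.65 [0.571, -0.004, -0.0, 0.0, 0.0, 0.256]
0.6 [0.612, 0.003, -0.0, 0.0, 0.0, 0.288]
0.5 [0.693, 0.024, -0.0, 0.0, 0.0, 0.351]
0.4 [0.772, 0.053, -0.0, 0.0, 0.0, 0.415]
```

```bash
python3 -m inch '[0.1,0,0.05,0,0,0,0.2,0,0.05,0,0,0,0.26,0,0.05,0,0,0.03,0.32,-0.005,0.05,0,0,0.065,0.36,-0.01,0.05,0,0,0.1,0.4,-0.013,0.05,0,0,0.13,0.44,-0.013,0.05,0,0,0.16,0.49,-0.013,0.05,0,0,0.19,0.53,-0.01,0.05,0,0,0.22,0.57,-0.005,0.05,0,0,0.255,0.57,-0.005,0.05,0,0,0.255]' | sed -n '2p;4p'
cat > st.py <<'E'
from avg import *
import sys
f,s,q=avg(int(sys.argv[1]) if len(sys.argv)>1 else 5);p,psi=now();f=f-np.load("tare.npy")
g=lambda l:(tgt(l)[0]-q[:2])@tgt(l)[2]
from scipy.optimize import brentq
l=brentq(g,-.8,1.4);d=tgt(l)[2]
print("t",get_obs()["time"],"F",f.round(2),"tang",round(-f[:2]@d,2),"rad",round(f[:2]@[-d[1],d[0]],2),"latch~",round(l,3),"psi",round(psi,1),q.round(4))
for k in(.03,.05,.1,.2): t,h,_=tgt(l-k);print(k,step(q,psi,(*t,q[2]),h))
E
python3 st.py
```

```text
position: [0.5819, -0.1476, 0.0928]
ft_force: [1.9, -0.2, -0.8]
t 12.3833 F [ 0.61 -0.35  0.36] tang 0.66 rad -0.25 latch~ 0.621 psi 131.5 [ 0.5816 -0.148   0.0926]
0.03 [0.024, 0.001, -0.0, 0.0, 0.0, 0.039]
0.05 [0.041, -0.002, -0.0, 0.0, 0.0, 0.052]
0.1 [0.082, -0.007, -0.0, 0.0, 0.0, 0.084]
0.2 [0.166, -0.013, -0.0, 0.0, 0.0, 0.147]
```

```bash
python3 -m inch '[0.02,0,0,0,0,0.025,0.04,0,0,0,0,0.05,0.04,0,0,0,0,0.05]' | sed -n '2p;4p'; python3 st.py 4 | head -1
python3 -m inch '[0.02,0,0,0,0,0.01,0.04,0,0,0,0,0.03,0.04,0,0,0,0,0.03]' | sed -n '2p;4p'; python3 st.py 4 | head -1
python3 -m inch '[0.02,0,0,0,0,0.01,0.04,0,0,0,0,0.03,0.04,0,0,0,0,0.03]' | sed -n '2p;4p'; python3 st.py 4
```

```text
position: [0.5797, -0.1463, 0.0925]
ft_force: [0.6, -1.2, 0.1]
t 12.8333 F [ 0.39 -1.63 -0.1 ] tang 1.53 rad 0.68 latch~ 0.582 psi 127.0 [ 0.5798 -0.1461  0.0925]
position: [0.578, -0.1432, 0.0926]
ft_force: [0.7, -1.5, 0.4]
t 13.2833 F [ 0.69 -1.44 -0.21] tang 1.58 rad 0.24 latch~ 0.529 psi 124.3 [ 0.578  -0.1432  0.0926]
position: [0.5762, -0.1405, 0.0926]
ft_force: [1.5, -1.1, -0.5]
t 13.7333 F [ 0.66 -0.89 -0.02] tang 1.11 rad -0.1 latch~ 0.477 psi 121.5 [ 0.5763 -0.1405  0.0926]
0.03 [0.025, -0.029, -0.0, 0.0, 0.0, 0.02]
0.05 [0.041, -0.033, -0.0, 0.0, 0.0, 0.033]
0.1 [0.082, -0.04, -0.0, 0.0, 0.0, 0.065]
0.2 [0.166, -0.048, -0.0, 0.0, 0.0, 0.128]
```

```bash
python3 -m inch '[0.02,-0.005,0,0,0,0.01,0.04,-0.015,0,0,0,0.03,0.04,-0.015,0,0,0,0.03]' | sed -n '4p'; python3 st.py 4 | head -1
python3 -m inch '[0.02,-0.005,0,0,0,0.01,0.04,-0.015,0,0,0,0.03,0.04,-0.015,0,0,0,0.03]' | sed -n '4p'; python3 st.py 4 | head -1
python3 -m inch '[0.02,-0.005,0,0,0,0.01,0.04,-0.015,0,0,0,0.03,0.04,-0.015,0,0,0,0.03]' | sed -n '4p'; python3 st.py 4
```

```text
ft_force: [3.0, -0.3, 0.1]
t 14.1833 F [ 2.19 -0.24 -0.31] tang 1.26 rad -1.81 latch~ 0.43 psi 118.8 [ 0.5739 -0.1384  0.0926]
ft_force: [5.0, 0.3, -0.1]
t 14.6333 F [ 3.9  -0.1  -0.68] tang 1.81 rad -3.46 latch~ 0.384 psi 116.1 [ 0.5715 -0.1363  0.0927]
ft_force: [3.3, -1.2, 0.2]
t 15.0833 F [ 1.52 -0.98  0.52] tang 1.49 rad -1.02 latch~ 0.326 psi 113.5 [ 0.5678 -0.134   0.0925]
0.03 [0.024, -0.003, -0.0, 0.0, 0.0, 0.027]
0.05 [0.041, -0.006, -0.0, 0.0, 0.0, 0.039]
0.1 [0.082, -0.013, -0.0, 0.0, 0.0, 0.071]
0.2 [0.166, -0.02, -0.0, 0.0, 0.0, 0.135]
```

```bash
python3 -m inch '[0.02,-0.002,0,0,0,0.015,0.04,-0.004,0,0,0,0.035,0.04,-0.004,0,0,0,0.035]' | sed -n '4p'; python3 st.py 4 | head -1
python3 -m inch '[0.02,-0.002,0,0,0,0.015,0.04,-0.004,0,0,0,0.035,0.04,-0.004,0,0,0,0.035]' | sed -n '4p'; python3 st.py 4 | head -1
python3 -m inch '[0.02,-0.002,0,0,0,0.015,0.04,-0.004,0,0,0,0.035,0.04,-0.004,0,0,0,0.035]' | sed -n '4p'; python3 st.py 4
```

```text
ft_force: [-0.2, -0.5, 0.9]
t 15.5333 F [ 0.28 -1.36  0.33] tang 1.37 rad 0.2 latch~ 0.274 psi 110.3 [ 0.566  -0.131   0.0923]
ft_force: [-0.6, -1.2, 0.2]
t 15.9833 F [-0.32 -0.8  -0.16] tang 0.67 rad 0.55 latch~ 0.227 psi 107.2 [ 0.5651 -0.1281  0.0923]
ft_force: [1.1, -2.1, -0.6]
t 16.4333 F [ 0.73 -2.04 -0.51] tang 2.16 rad -0.19 latch~ 0.186 psi 104.0 [ 0.5645 -0.1255  0.0926]
0.03 [0.024, -0.028, -0.0, 0.0, 0.0, 0.011]
0.05 [0.04, -0.031, -0.0, 0.0, 0.0, 0.024]
0.1 [0.082, -0.039, -0.0, 0.0, 0.0, 0.056]
0.2 [0.165, -0.048, -0.0, 0.0, 0.0, 0.119]
```

```bash
python3 -m inch '[0.015,-0.005,0,0,0,0.01,0.03,-0.01,0,0,0,0.02,0.03,-0.01,0,0,0,0.02]' | sed -n '4p'; python3 st.py 4 | head -1
python3 -m inch '[0.015,-0.005,0,0,0,0.01,0.03,-0.01,0,0,0,0.02,0.03,-0.01,0,0,0,0.02]' | sed -n '4p'; python3 st.py 4
```

```text
ft_force: [1.5, -3.1, -1.4]
t 16.8833 F [ 1.8  -3.66 -1.59] tang 3.97 rad -0.95 latch~ 0.15 psi 102.2 [ 0.5633 -0.1235  0.0926]
ft_force: [3.2, -3.7, -2.4]
t 17.3333 F [ 2.85 -4.35 -2.2 ] tang 4.8 rad -2.0 latch~ 0.113 psi 100.3 [ 0.5623 -0.1214  0.0927]
0.03 [0.024, -0.027, -0.0, 0.0, 0.0, 0.016]
0.05 [0.041, -0.03, -0.0, 0.0, 0.0, 0.029]
0.1 [0.082, -0.037, -0.0, 0.0, 0.0, 0.061]
0.2 [0.165, -0.046, -0.0, 0.0, 0.0, 0.124]
```

```bash
python3 -m inch '[0.01,-0.002,0,0,0,0.007,0.02,-0.004,0,0,0,0.014,0.02,-0.004,0,0,0,0.014]' | sed -n '4p'; python3 st.py 6 | head -1
python3 -m inch '[0.01,-0.002,0,0,0,0.007,0.015,-0.003,0,0,0,0.01,0.015,-0.003,0,0,0,0.01]' | sed -n '4p'; python3 st.py 6
```

```text
ft_force: [2.0, -5.3, -2.5]
t 17.8833 F [ 2.6  -5.39 -2.23] tang 5.75 rad -1.66 latch~ 0.096 psi 99.1 [ 0.5617 -0.1203  0.0927]
ft_force: [2.7, -6.7, -2.7]
t 18.4333 F [ 2.75 -6.98 -2.52] tang 7.32 rad -1.64 latch~ 0.083 psi 98.2 [ 0.5614 -0.1196  0.0927]
0.03 [0.024, -0.026, -0.0, 0.0, 0.0, 0.012]
0.05 [0.041, -0.03, -0.0, 0.0, 0.0, 0.024]
0.1 [0.082, -0.037, -0.0, 0.0, 0.0, 0.056]
0.2 [0.165, -0.047, -0.0, 0.0, 0.0, 0.12]
```

```bash
python3 -m inch '[0.01,-0.002,0,0,0,0.005,0.01,-0.002,0,0,0,0.005]' | sed -n '4p'; python3 st.py 8|head -1
```

```text
ft_force: [2.2, -6.1, -1.9]
t 19.0 F [ 2.33 -6.57 -2.77] tang 6.83 rad -1.39 latch~ 0.068 psi 97.7 [ 0.5611 -0.1187  0.0927]
```

```bash
python3 -m inch '[0.01,-0.002,0,0,0,0.005,0.012,-0.002,0,0,0,0.006]' | sed -n '4p'; python3 st.py 8|head -1
```

```text
ft_force: [2.4, -6.9, -2.6]
t 19.5667 F [ 2.45 -6.93 -2.61] tang 7.19 rad -1.56 latch~ 0.054 psi 97.2 [ 0.5607 -0.1178  0.0927]
```

```bash
python3 -m inch '[0.008,-0.002,0,0,0,0.004,0.012,-0.002,0,0,0,0.006]' | sed -n '4p'; python3 st.py 8|head -1
```

```text
ft_force: [1.5, -6.2, -1.8]
t 20.1333 F [ 2.33 -6.41 -2.57] tang 6.63 rad -1.62 latch~ 0.037 psi 96.7 [ 0.5604 -0.1167  0.0927]
```

```bash
python3 -m inch '[0.008,-0.002,0,0,0,0.004,0.012,-0.002,0,0,0,0.006]' | sed -n '4p'; python3 st.py 8|head -1
python3 -m inch '[0.008,-0.002,0,0,0,0.004,0.008,-0.002,0,0,0,0.004]' | sed -n '4p'; python3 st.py 8|head -1
```

```text
ft_force: [1.8, -6.4, -2.4]
t 20.7 F [ 2.3  -6.33 -2.79] tang 6.52 rad -1.7 latch~ 0.021 psi 96.1 [ 0.5601 -0.1158  0.0927]
ft_force: [3.0, -6.3, -2.3]
t 21.2667 F [ 2.4  -6.34 -2.59] tang 6.52 rad -1.88 latch~ 0.01 psi 95.8 [ 0.5599 -0.1151  0.0927]
```

```bash
python3 -m inch '[0.008,-0.002,0,0,0,0.004,0.012,-0.003,0,0,0,0.006]' | sed -n '4p'; python3 st.py 8|head -1
python3 -m inch '[0.008,-0.002,0,0,0,0.004,0.012,-0.003,0,0,0,0.006]' | sed -n '4p'; python3 st.py 8|head -1
```

```text
ft_force: [1.8, -6.5, -2.5]
t 21.8333 F [ 2.36 -6.9  -2.86] tang 7.05 rad -1.87 latch~ -0.002 psi 95.2 [ 0.5596 -0.1144  0.0927]
ft_force: [2.5, -7.2, -2.5]
t 22.4 F [ 1.83 -7.38 -2.68] tang 7.47 rad -1.4 latch~ -0.014 psi 94.7 [ 0.5594 -0.1136  0.0927]
```

```bash
python3 -m inch '[0.008,-0.002,0,0,0,0.004,0.012,-0.003,0,0,0,0.006]' | sed -n '4p'; python3 st.py 10|head -1
```

```text
ft_force: [2.8, -8.2, -3.5]
t 23.0667 F [ 2.45 -7.3  -3.36] tang 7.39 rad -2.13 latch~ -0.028 psi 94.1 [ 0.5591 -0.1127  0.0927]
```

```bash
python3 -m inch '[0.006,-0.002,0,0,0,0.004,0.01,-0.003,0,0,0,0.006]' | sed -n '4p'; python3 st.py 10|head -1
```

```text
ft_force: [3.1, -7.8, -4.4]
t 23.7333 F [ 2.35 -8.21 -3.27] tang 8.29 rad -2.07 latch~ -0.037 psi 93.6 [ 0.559  -0.1122  0.0927]
```

The force along the arc is 8.3 N, inside the proper range. I back off, lift and check.

```bash
python3 -m inch '[-0.2,0,0,0,0,0,-0.4,0,0,0,0,0,-0.4,0,0,0,0,0,-0.4,0,-0.5,0,0,0,-0.4,0,-1,0,0,0,-0.4,0,-1,0,0,0]' >/dev/null
python3 -m inch '[-1,0.8,-0.3,0,0,0,-1,0.8,-0.3,0,0,0,-1,0.8,-0.3,0,0,0,-1,0.8,-0.3,0,0,0]' >/dev/null
python3 -m inch '[-1,-0.5,0,0,0,0,-1,-0.5,0,0,0,0,-1,-0.5,0,0,0,0,-1,-0.5,0,0,0,0]'
python3 - <<'E'
from plan import *
im=camera("top");save("t5.png",cv2.resize(im[95:225,255:405],None,fx=4.5,fy=4.5,interpolation=cv2.INTER_CUBIC))
E
```

```text
time: 24.9
position: [0.592, -0.3019, 0.1958]
tool_rot: [0.686, 0.728, 0.0, -0.001]
ft_force: [0.8, 0.6, 0.4]
grip_width: 0.0005
grip_force: 0.0
```

View pics/t5.png

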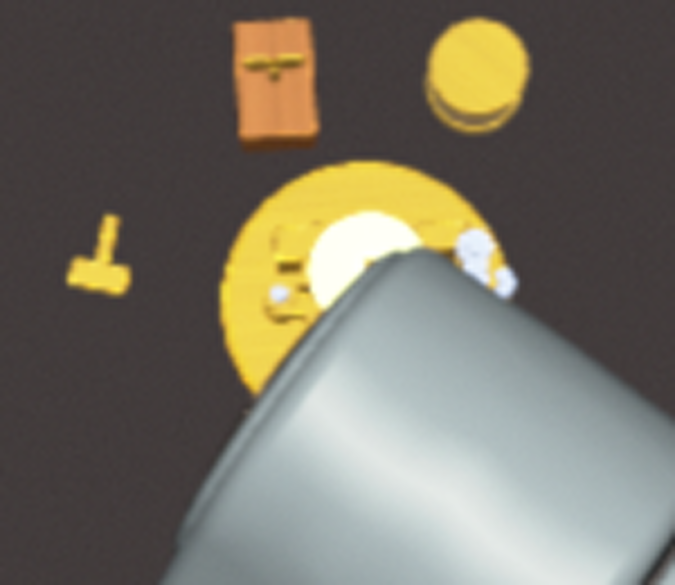

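The arm hides the latch, so I move it aside.

```bash
python3 -m inch '[-0.9,-1,-0.3,0,0,0,-0.9,-1,-0.3,0,0,0,-0.9,-1,-0.3,0,0,0,-0.9,-1,-0.3,0,0,0]' >/dev/null
python3 -m inch '[-0.9,-0.9,-0.3,0,0,0,-0.9,-0.9,-0.3,0,0,0,-0.9,-0.9,-0.3,0,0,0,-0.9,-0.9,-0.3,0,0,0,-0.9,-0.9,-0.3,0,0,0]'|sed -n '2p'
python3 - <<'E'
from plan import *
im=camera("top");save("t6.png",cv2.resize(im[95:225,255:405],None,fx=4.5,fy=4.5,interpolation=cv2.INTER_CUBIC))
E
```

```text
position: [0.4519, -0.4526, 0.2445]
```

View pics/t6.png

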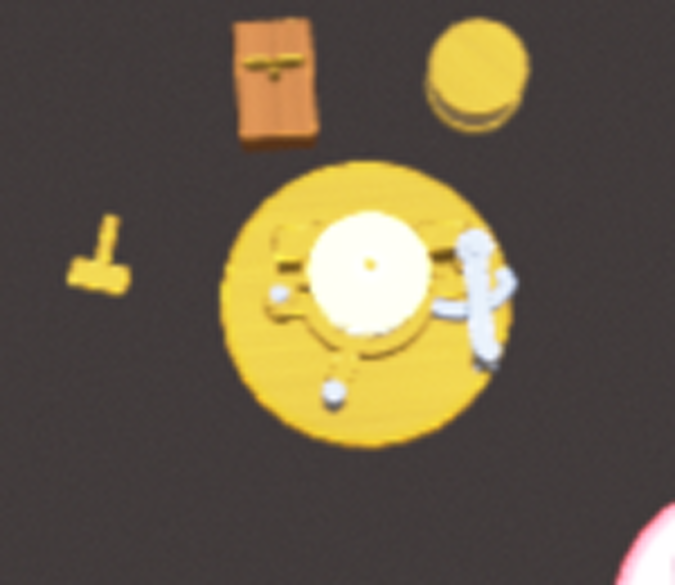

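Run:
```python
from plan import *
c=K("top");H=np.array([.5985,.0164]);P=np.array([.6224,-.0937]);yaw=.0715
L=back(c,255+490/4.5,95+352/4.5,.102)[:2];J=back(c,255+333/4.5,95+388/4.5,.1)[:2];C=back(c,337.2,153.9,.121)
w=lambda a:(a+np.pi)%(2*np.pi)-np.pi
print(w(np.arctan2(*(L-P)[::-1])-yaw-np.pi),np.linalg.norm(L-P),w(np.arctan2(*(J-H)[::-1])-yaw-np.arctan2(-24,-64)),C)
```

```text
0.011368165428686794 0.06570291797255746 0.028436697013380474 [ 0.60154588 -0.03363551  0.121     ]
```

The latch is at about 0, the jaw is shut within measuring error, the carousel is centred within 1 mm, and the bystanders are unmoved. I hand it in.

```bash
python3 -c "
from rig import hand_in;print(hand_in())"
```

```text
the job is handed in; nothing more can be done
None
```

The job is handed in, with no verdict returned: the jaw is shut on the foot, the latch is tightened to about 8.3 N and let go at about 0 rad, the carousel is centred within about 1 mm, and the nearby toys (key block, drum and winding key) showed no movement in the last picture; I did not re-check the others.

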